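# Push the leftover roll through the self-closing flap of the food-waste caddy

## Task

Throw the leftover roll on top of the grey food-waste caddy away without picking it up: with one finger push the caddy's black push bar away from you until the green flap hangs well open, and, holding the bar there, push the roll along the steel deck with the other finger until it drops through the opening. Do not push the roll onto the closed flap or lift it, then take the hand away so that the flap shuts over the roll; leave everything else on the table standing as it is.

Things in the scene. Friction and masses are not known exactly. Their poses are not given: they have to be found in the camera images.
- caddy: Grey food-waste caddy, fixed, a hollow box 178 mm high, own x -0.082 to +0.098, y -0.130 to +0.130; floor at z = 0.014, walls 4 mm. Origin on its underside; at yaw 0 own x points away from the robot, y to its left. Top: level steel feed deck from own y = -0.012 to +0.130 (left part); right of it the opening with the green flap. A guide fence 18 mm high runs along the far side, inner face at own x = +0.086.
- lip (a point): Middle of the deck's edge at the opening, on the roll's line of travel: own (0.010, -0.012, 0.178) of the caddy, whose axes it has. The roll is to travel along -y over this edge. The opening reaches from here 105 mm along -y (own y -0.117), and from own x = -0.070 to +0.061; the shut flap is flush with the deck.
- flap (a joint): Angle of the green flap: 0 shut, 1.2 rad wide open at its stop. Hinge along the caddy's y at own x = -0.074, z = 0.174 (near long edge of the top). Pushing the bar toward +x (away from the robot) swings the panel down into the caddy. A damped spring shuts it (0.23 N m shut, 0.34 open: 6 to 15 N at the bar or its plate) in about a second. Shut, it bears the roll's weight.
- hinge (a point): Middle of the flap's hinge line, fixed on the caddy (own (-0.074, 0, 0.174)); axes as the caddy's. With the flap at its stop, a vertical finger whose tip is 20 mm above the deck and which pushes the bar's plate has its far face about 12 to 14 mm beyond this line (+x).
- push_bar (a point): Middle of the axis of the black round push bar, 10 mm thick, 254 mm long along the caddy's y, so beside deck and opening alike; a finger can slide along it. It tops a thin green plate, one piece with the flap, rising 40 mm from the hinge. Shut: 23 mm nearer the robot than the hinge, 29 mm above the deck; at the stop: 22 mm beyond the hinge, 29 mm above the deck, highest between.
- roll: Round filled roll (bread with green leaf), 83 x 81 mm across, 40 mm high, 0.16 kg, lying on the feed deck with free deck behind it (+y) and between bar and fence. Origin: centre of its underside.
- salt: Bystander: salt shaker, glass and grey, 44 mm across, 90 mm tall, stands left or right of the caddy. Origin: centre of its underside.
- mill: Bystander: brown wooden pepper mill, 58 mm across, 150 mm tall, behind and left. Origin: centre of its underside.
- spice: Bystander: clear spice jar with dark lid, 44 mm across, 96 mm tall, stands left or right of the caddy. Origin: centre of its underside.
- price: Bystander: small black price card in a wooden block, 22 x 62 x 58 mm, between two glass biscuit jars on the right. Origin: centre of its underside.

How it is judged:
On the way, in this order (a step that is already met when the one before it is completed fails the run):
1. a finger holds the flap open (past 0.8 rad) while the roll still lies on the deck (value of joint flap above 0.8 rad and contact force between the fingers and flap above 0.3 N and y of roll in the frame of caddy above 0.012 m and z of roll in the frame of caddy above 0.168 m), for 0.2 s.
2. the roll goes over the edge of the opening while a finger holds the flap open (past 0.7 rad) (value of joint flap above 0.7 rad and contact force between the fingers and flap above 0.3 N and y of roll in the frame of caddy below -0.01 m).
At the end, for the whole second after the job is handed in: The roll is inside the caddy, its origin less than 100 mm above the table and within the caddy's walls, and the flap is shut again (under 0.08 rad) (z of roll in the frame of caddy between 0 and 0.1 m and x of roll in the frame of caddy between -0.08 and 0.096 m and y of roll in the frame of caddy between -0.128 and 0.128 m and value of joint flap below 0.08 rad); the robot touches nothing.
It fails at once if the roll is lifted more than 15 mm off the deck (z of roll in the frame of caddy above 0.193 m).
It fails at once if the roll is pushed onto the shut flap (y of roll in the frame of caddy below -0.05 m and z of roll in the frame of caddy above 0.168 m and value of joint flap below 0.3 rad).
It fails at once if a bystander is moved more than 25 mm (distance of any of salt, mill, spice, price from where it was at the start of the episode above 0.025 m).
It also fails if it takes over 37 s, if anything falls off the work surface, if the arm or the gripper's body presses on something with over 40 N, if the wrist force passes 120 N, or if a joint passes its speed limit or range.

## Robot

A 6-joint arm with a two-finger parallel gripper is mounted at the origin on a cart in front of the work surface, level with it; the furniture and walls round the work are solid. World frame = base frame: x ahead of the robot, y to its left, z up, the work surface at z = 0. Lengths are in m, angles in rad, forces in N, time in s.
With the tool pointing down it reaches from about 0.35 to 0.975 m from the base axis. Payload 4.9 kg.
Tool frame: the origin (TCP) lies midway between the tips of the shut fingers; the grasp point (between the pads) lies behind it (manip.grasp_offset is the y of the grasp point in the tool frame, in m); y points along the fingers, z is the direction in which the jaws open and shut, and the axes are right-handed (so a half turn about y gives the same grasp; the last joint's range is limited). The gripper opens to 85 mm and grips with 20 to 120 N. Pads are 22 mm wide; open, the fingers measure 114 mm over their backs; the gripper's body (76 mm by 85 mm) begins 54 mm behind the grasp point. The pads swing forward as they close: fully open they stand 13 mm farther back than shut.
Start: joints at [1.058, 0.053, 1.613, -0, 1.476, -0.119], TCP at [0.24, 0.577, 0.231] pointing down, gripper open.
Joint ranges: [-3.01, 3.01], [-1.01, 2.22], [0.06, 2.58], [-1.02, 4.17], [0.09, 2.62], [-3.14, 3.14]. Speed limits (rad/s): [2.57, 2.57, 3.14, 3.14, 3.14, 3.14].

## Interface

Orientations are given as a unit quaternion [w, x, y, z].
In Python, from plant import manip gives the robot as it stands. The module is installed in compiled form; this text tells all that it offers.
- The arm moves only by the shell command python3 -m jog 'ROWS'. ROWS is a JSON object of lists of equal length, an entry for each row: "offset": the shift along the world's x, y, z in units of 50 mm (1.0 is 50 mm), a list of three; "angular": the turn, a rotation vector about the world's x, y, z in units of 6 degrees (1.0 is 6 degrees), a list of three; "jaw": the finger opening in mm, from 0 to 85.4. In form: {"offset": [[tx, ty, tz], ...], "angular": [[ax, ay, az], ...], "jaw": [jaw, ...]}. A call has 1 to 12 rows; each row shifts and turns the commanded pose from where the row before left it; what a row does not reach is not made up. A row lasts 1/10 s, in which the tool goes at most 50 mm and 8.59 degrees, less where a joint would pass 70% of its speed; a pose out of reach is approached as far as the arm can. A call is refused whole if a number of a shift passes 1 or a number of a turn 1, either way. A call with a gripper value outside its range is refused whole. The fingers move at their own pace and stop on an object; the grip force is fixed at half the most. Time passes only in rows, so rows that do not move let the fingers close. It gives the time, the measured TCP pose, the force and the opening at its end, in the units of the state.
- manip.state(): the state, without advancing time (a new reading comes with each control period).
- manip.grab_frame(name): name is "side" or "top"; returns the picture (384x512x3 uint8, blue, green, red); there is no depth.
- manip.camera_model(name): a dict with "fx", "fy", "cx", "cy" (pixels), "rvec" (rotation vector, rad) and "tvec" (3), from world to camera coordinates, as OpenCV has them. Camera axes: x right, y down, z forward; pixel columns grow to the right and rows downward; lengths in m; the calibration is good to about 2 mm. A picture is of the moment at which its call begins. camera_model takes no time and is no camera call.
- manip.job_done(): hands the job in, once; it reports no verdict.
The state is a dict: "time": time; "joint_pos": joint angles; "joint_vel": joint speeds; "joint_efforts": joint torques, N m; "tool_pos": TCP position; "tool_rot": TCP orientation; "contact_force": force on the tool from outside, world axes, zero at the start; "ft_torque": the same for the moment, N m; "gripper_width": opening from 0.0 (shut) to 1.0 (fully open).
Only numpy, scipy, OpenCV 4.12 (cv2) and the standard library are available. Lean on these libraries where they do the work, as an engineer would, in place of code of your own. Each camera call takes 0.05 s, during which the arm holds its last target.

## Working session

There is one attempt and no reset: what is moved stays moved. The work goes in short steps, Python scripts to look and compute and a shell command to move; the robot and the scene stay as the last step left them, time stands still between calls to the robot, and variables do not carry over. Pictures are saved under pics/ and viewed, and the job is handed in when it is done.

```bash
mkdir -p pics; cat > h.py <<'E'
import numpy as np,cv2
from plant import manip
def cam(n):
    c=manip.camera_model(n);K=np.array([[c['fx'],0,c['cx']],[0,c['fy'],c['cy']],[0,0,1.]])
    return K,np.array(c['rvec'],float),np.array(c['tvec'],float)
def ray(n,u,v):
    K,r,t=cam(n);R=cv2.Rodrigues(r)[0]
    d=R.T@np.linalg.inv(K)@np.array([u,v,1.]);return -R.T@t,d
def onz(n,u,v,z):
    o,d=ray(n,u,v);return o+d*(z-o[2])/d[2]
def proj(n,p):
    K,r,t=cam(n);return cv2.projectPoints(np.array(p,float).reshape(-1,3),r,t,K,None)[0].reshape(-1,2)
E
python3 - <<'E'
from h import *
print(manip.state(),manip.grasp_offset)
for n in("side","top"):
    f=manip.grab_frame(n);cv2.imwrite(f"pics/{n}0.png",f);o,d=ray(n,256,192);print(n,o,d)
E
```

```text
{'time': 0.0, 'joint_pos': array([ 1.05800121e+00,  5.33473248e-02,  1.61429957e+00, -1.21319662e-05,
        1.47600154e+00, -1.18981620e-01]), 'joint_vel': array([ 2.01918706e-03, -1.78191097e-03,  1.86053839e-03, -7.94199744e-06,
        1.57235665e-03,  2.36344873e-04]), 'joint_efforts': array([ 2.11786071e-03, -3.93678725e+01, -3.70180321e+01,  6.84540169e-05,
        7.02526944e-03,  2.99205090e-05]), 'tool_pos': array([0.23950322, 0.57661153, 0.23006561]), 'tool_rot': array([-0.69275047,  0.69413486, -0.13855736,  0.13811389]), 'contact_force': array([ 0.05643592, -0.2461362 ,  0.40287564]), 'ft_torque': array([ 0.00048565,  0.06574117, -0.0208245 ]), 'gripper_width': 1.001473965075654} -0.0187
side [ 0.01900694 -0.36621607  0.87750472] [ 0.60609694  0.38357723 -0.69684651]
top [0.48760328 0.03580292 1.07675896] [ 0.15856448  0.00682713 -0.98734317]
```

View pics/side0.png

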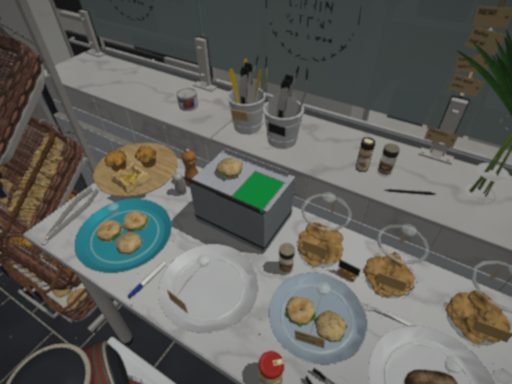

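View pics/top0.png

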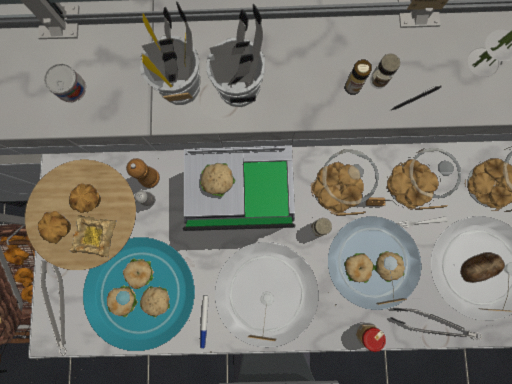

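The top view shows the caddy at about (185-295, 148-230), with the roll at about (217,180), the green flap at about (267,190) and the bar at about row 222. The mill (145,170) and salt (143,198) are on the left; the spice jar (320,228) is on the right. I'll zoom in next.

```bash
python3 - <<'E'
from h import *
f=cv2.imread("pics/top0.png");cv2.imwrite("pics/topz.png",cv2.resize(f[135:245,120:340],None,fx=3.6,fy=3.6,interpolation=cv2.INTER_CUBIC))
f=cv2.imread("pics/side0.png");cv2.imwrite("pics/sidez.png",cv2.resize(f[140:290,160:360],None,fx=4,fy=4,interpolation=cv2.INTER_CUBIC))
E
```

```text
(no output)
```

View pics/topz.png

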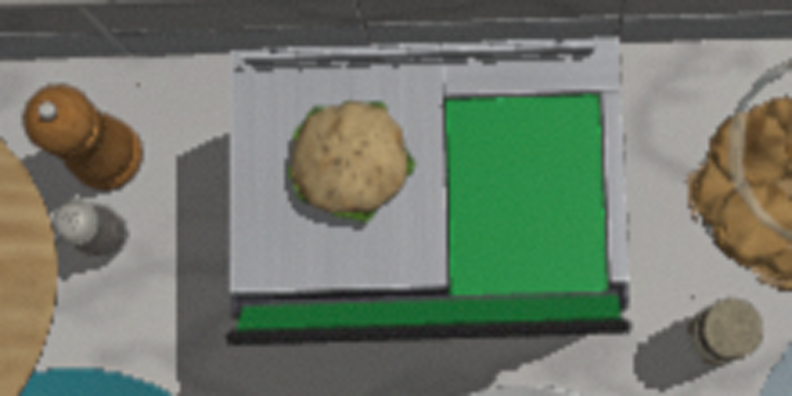

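View pics/sidez.png

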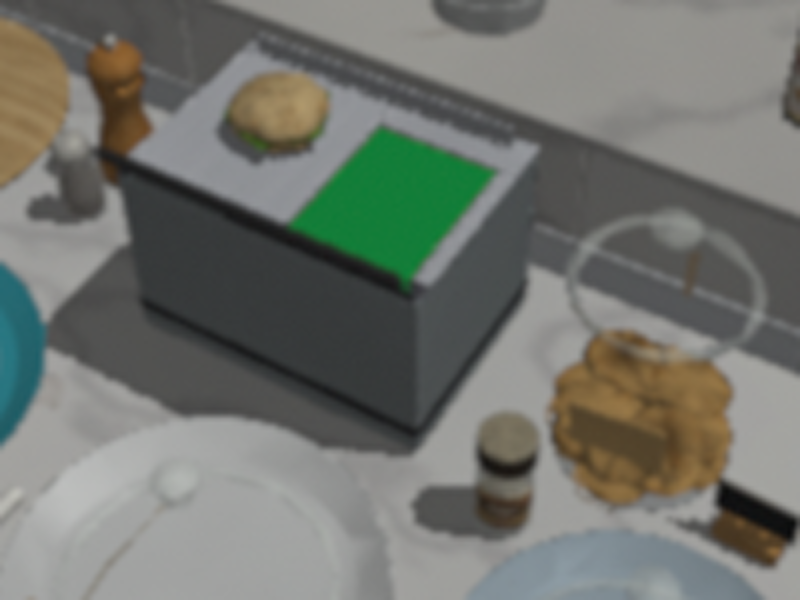

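The zoom shows a slight yaw. Bar ends are at zoomed (230,338) and (628,325), and panel corners at (446,97), (601,94), (607,291) and (450,296). The roll is at about (350,158).

```bash
python3 - <<'E'
from h import *
g=lambda x,y,z:onz("top",120+(x+.5)/3.6-.5,135+(y+.5)/3.6-.5,z)
f=cv2.imread("pics/top0.png");hsv=cv2.cvtColor(f,cv2.COLOR_BGR2HSV)
m=cv2.inRange(hsv,(50,120,110),(75,255,255));m[:150]=0;m[212:]=0;m[:,:240]=0;m[:,296:]=0
c=max(cv2.findContours(m,0,2)[0],key=cv2.contourArea)
q=cv2.boxPoints(cv2.minAreaRect(c));W=np.array([onz("top",*p,.178) for p in q]);print("panel",q,W[:,:2]);
box=np.array([g(446,97,.178),g(601,94,.178),g(607,291,.178),g(450,296,.178)])
print(box[:,:2],'mean',box.mean(0))
b1,b2=g(230,338,.207),g(628,325,.207);print("bar",b1,b2,np.linalg.norm(b1-b2),'mid',(b1+b2)/2)
e=b1-b2;yaw=np.arctan2(-e[0],e[1]);print('yaw',np.degrees(yaw))
for y0 in(yaw,):
  R=np.array([[np.cos(y0),-np.sin(y0)],[np.sin(y0),np.cos(y0)]])
  mid=(b1+b2)[:2]/2
  O1=mid-R@np.array([-.097,0]); O2=box.mean(0)[:2]-R@np.array([(-.070+.061)/2,(-.012-.117)/2]);print("origin",O1,O2)
  O=(O1+O2)/2
  mk=cv2.inRange(hsv,(8,50,120),(28,255,255));mk[:155]=0;mk[205:]=0;mk[:,:195]=0;mk[:,240:]=0
  c=max(cv2.findContours(mk,0,2)[0],key=cv2.contourArea);(u,v),r=cv2.minEnclosingCircle(c);print("rollpx",u,v,r)
  for h in(.20,.205,.21):
    p=onz("top",u,v,h);print("roll",p,R.T@(p[:2]-O))
  for nm,(x,y,z) in dict(salt=(77,222,.09),mill=(47,108,.15),spice=(732,328,.096)).items():
    p=g(x,y,z);print(nm,p,R.T@(p[:2]-O))
  # side check
  t=np.array([[-.082,-.13,.178],[.098,-.13,.178],[-.082,.13,.178],[-.082,-.13,0]]);w=np.c_[(R@t[:,:2].T).T+O,t[:,2]]
  print((proj("side",w)-[160,140])*4, (proj("top",w)-[120,135])*3.6)
E
```

```text
panel [[243.71075 162.00761]
 [286.2865  160.88719]
 [287.60486 210.98409]
 [245.02911 212.1045 ]] [[ 0.70526652  0.06959578]
 [ 0.70521799 -0.03207666]
 [ 0.58505859 -0.03076299]
 [ 0.58496066  0.06886116]]
[[ 0.70631784  0.07001279]
 [ 0.70553415 -0.03279625]
 [ 0.5744983  -0.03187615]
 [ 0.57381996  0.06999749]] mean [0.64004256 0.01883447 0.178     ]
bar [0.5481336 0.2073201 0.207    ] [ 0.55005969 -0.042       0.207     ] 0.24932754099270935 mid [0.54909665 0.08266005 0.207     ]
yaw 0.44262249370634427
origin [0.64609375 0.08340939] [0.64404416 0.08336731]
rollpx 217.76458740234375 178.0214080810547 15.454358100891113
roll [0.66353979 0.12966709 0.2       ] [0.01882779 0.04613467]
roll [0.66253646 0.1291318  0.205     ] [0.01782035 0.04560715]
roll [0.66153312 0.12859651 0.21      ] [0.01681291 0.04507962]
salt [0.64258462 0.34144384 0.09      ] [-0.00049074  0.25806698]
mill [0.71291411 0.34525981 0.15      ] [0.06986612 0.26133953]
spice [ 0.55409975 -0.12489937  0.096     ] [-0.09257554 -0.20757875]
[[418.66735732 300.07178913]
 [539.94869895 145.10409244]
 [114.08016497 167.49456146]
 [417.88613886 458.15960724]] [[630.06150244 305.15130258]
 [617.15879855  35.87858141]
 [229.2258578  318.2967034 ]
 [609.57143532 325.22505514]]
```

Caddy origin is about (0.645, 0.083) with yaw about 0.4°. The roll is at own (0.017, 0.046). Two independent cues agree to 2 mm. Next I'll get the tool axis and the distances to go.

```bash
python3 - <<'E'
from h import *
from scipy.spatial.transform import Rotation as R
s=manip.state();q=s['tool_rot'];r=R.from_quat([q[1],q[2],q[3],q[0]]);print(r.as_matrix().round(3))
M=r.as_matrix();z=M[:,2]
for tgt in((1,0,0),(-1,0,0)):
    T=np.column_stack([np.cross([0,0,-1],tgt),[0,0,-1],tgt]);d=(R.from_matrix(T)*r.inv()).as_rotvec(degrees=True);print(tgt,d/6)
own=np.array([-.0425-.110,.108]);w=own+[.645,.083];print('standby',w,(np.r_[w,.26]-s['tool_pos'])/.05)
E
```

```text
[[ 0.923 -0.001  0.384]
 [-0.384 -0.002  0.923]
 [-0.    -1.    -0.002]]
(1, 0, 0) [ 8.32184408e-03 -1.68555546e-02 -1.12393243e+01]
(-1, 0, 0) [1.87766540e-02 9.27032016e-03 1.87606662e+01]
standby [0.4925 0.191 ] [ 5.05921392 -7.71333165  0.59644346]
```

```bash
python3 -m jog '{"offset":[[0.5,-0.643,0.15],[0.5,-0.643,0.15],[0.563,-0.643,0.15],[0.563,-0.643,0.15],[0.563,-0.643,0],[0.563,-0.643,0],[0.563,-0.643,0],[0.563,-0.643,0],[0.563,-0.643,0],[0.563,-0.643,0],[0.628,-0.643,0],[0.628,-0.643,0]],"angular":[[0,0,-0.931],[0,0,-0.931],[0,0,-0.931],[0,0,-0.931],[0,0,-0.931],[0,0,-0.931],[0,0,-0.931],[0,0,-0.931],[0,0,-0.931],[0,0,-0.931],[0,0,-0.931],[0,0,-0.931]],"jaw":[85.4,85.4,85.4,85.4,85.4,85.4,85.4,85.4,85.4,85.4,85.4,85.4]}'
python3 -m jog '{"offset":[[0,0,0],[0,0,0]],"angular":[[0,0,0],[0,0,0]],"jaw":[85.4,85.4]}'
cat > look.py <<'E'
import sys
from h import *
t=sys.argv[1]
a=manip.grab_frame("top")[110:250,110:350];b=manip.grab_frame("side")[100:280,140:340]
a=cv2.resize(a,None,fx=2.9,fy=2.9,interpolation=2);b=cv2.resize(b,None,fx=3,fy=3,interpolation=2)
cv2.imwrite(f"pics/{t}t.png",a);cv2.imwrite(f"pics/{t}s.png",b)
s=manip.state();print(s['time'],s['tool_pos'].round(4),s['contact_force'].round(1),s['gripper_width'],s['joint_pos'].round(2))
E
python3 look.py a
```

```text
time: 1.3
tool_pos: [0.5785, 0.1898, 0.2608]
tool_rot: [-0.501, 0.501, -0.499, 0.499]
contact_force: [0.8, -0.1, 0.3]
gripper_width: 0.997
time: 1.5
tool_pos: [0.5779, 0.1906, 0.2604]
tool_rot: [-0.501, 0.502, -0.499, 0.498]
contact_force: [0.2, 0.8, 0.0]
gripper_width: 0.997
1.6 [0.5771 0.1919 0.2608] [-0.5 -0.1 -0.3] 0.995463922340981 [ 0.2  -0.    1.62  0.    1.53  0.19]
```

View pics/at.png

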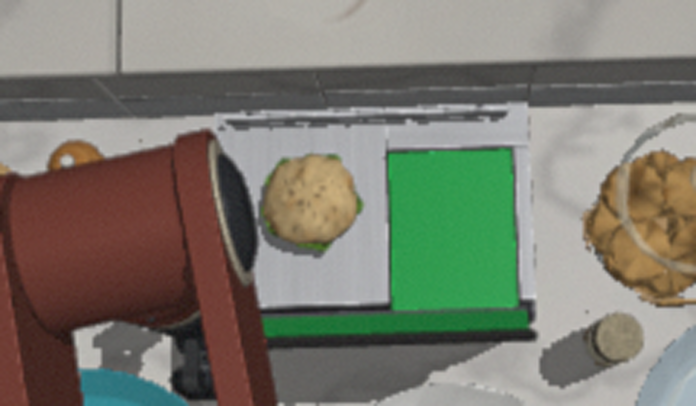

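View pics/as.png

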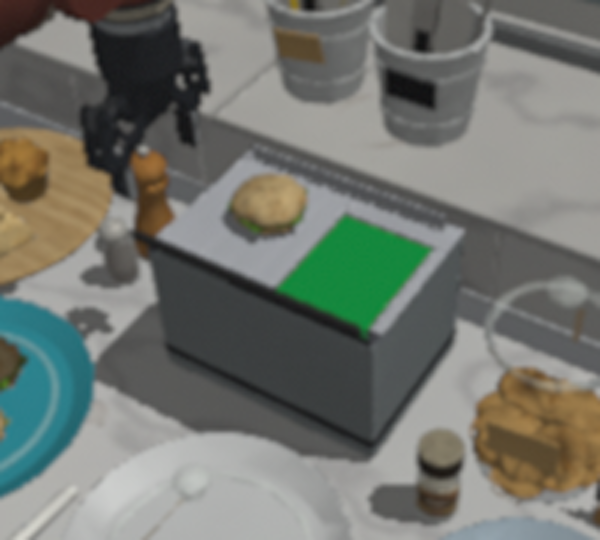

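The side view shows both fingertips above and left of the caddy: A (near) at zoomed (122,197), B (far) at (190,142). I'll check those against the kinematics.

```bash
python3 - <<'E'
from h import *
for z in(.26,.274):
  for dx in(-.057,-.043,.043,.057): print(z,dx,(proj("side",[.5775+dx,.191,z])-[140,100])*3)
E
```

```text
0.26 -0.057 [[121.37937771 213.63527271]]
0.26 -0.043 [[131.44211346 204.93778081]]
0.26 0.043 [[189.58175315 154.68613375]]
0.26 0.057 [[198.4884     146.98788044]]
0.274 -0.057 [[118.80316655 201.70613777]]
0.274 -0.043 [[128.99249933 193.02465324]]
0.274 0.043 [[187.82719392 142.89649452]]
0.274 0.057 [[196.83484311 135.22182448]]
```

Observed tips match z = 0.274, 13 mm above the TCP. I'll descend until the tips are about 14 mm above the deck, in front of the bar.

```bash
python3 -m jog '{"offset":[[0,0,-0.4],[0,0,-0.4],[0,0,-0.4],[0,0,-0.3],[0,0,-0.13],[0,0,0]],"angular":[[0,0,0],[0,0,0],[0,0,0],[0,0,0],[0,0,0],[0,0,0]],"jaw":[85.4,85.4,85.4,85.4,85.4,85.4]}'; python3 look.py b
```

```text
time: 2.2
tool_pos: [0.5769, 0.1918, 0.1787]
tool_rot: [-0.501, 0.503, -0.498, 0.498]
contact_force: [0.4, 0.0, -0.3]
gripper_width: 1.001
2.3 [0.5781 0.1917 0.1808] [-0.2 -0.2  0.2] 0.9993265535228262 [0.2  0.05 1.7  0.   1.39 0.19]
```

View pics/bs.png

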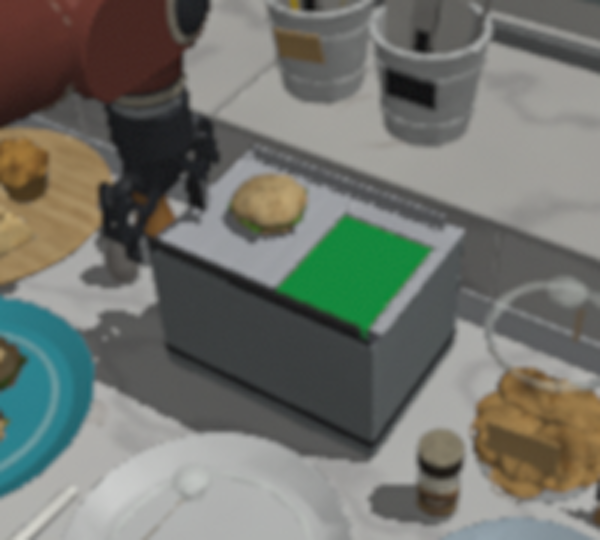

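Finger A is in front of the bar and B is over the free deck behind the roll. Now I'll push the bar away.

```bash
python3 -m jog '{"offset":[[0.15,0,0],[0.15,0,0],[0.15,0,0],[0.15,0,0],[0.1,0,0],[0.05,0,0],[0,0,0]],"angular":[[0,0,0],[0,0,0],[0,0,0],[0,0,0],[0,0,0],[0,0,0],[0,0,0]],"jaw":[85.4,85.4,85.4,85.4,85.4,85.4,85.4]}'; python3 look.py c
```

```text
time: 3.0
tool_pos: [0.6152, 0.1918, 0.1814]
tool_rot: [-0.501, 0.502, -0.499, 0.497]
contact_force: [-6.8, 0.7, 6.3]
gripper_width: 0.997
3.1 [0.615  0.1918 0.1815] [-6.5  0.4  4.7] 1.0008463132239191 [0.19 0.13 1.61 0.   1.4  0.18]
```

View pics/cs.png

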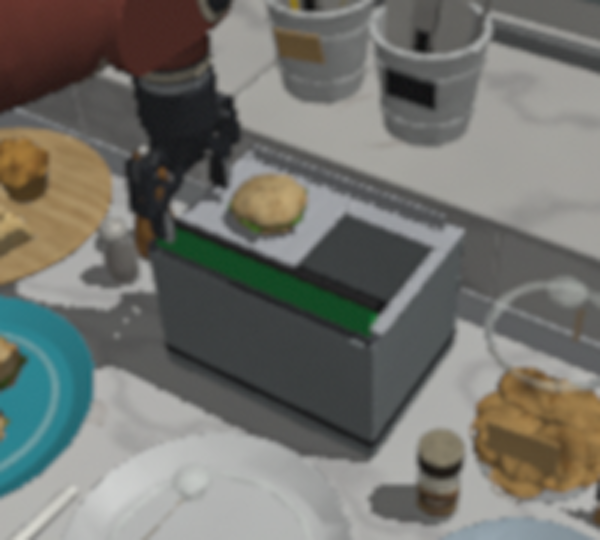

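View pics/ct.png

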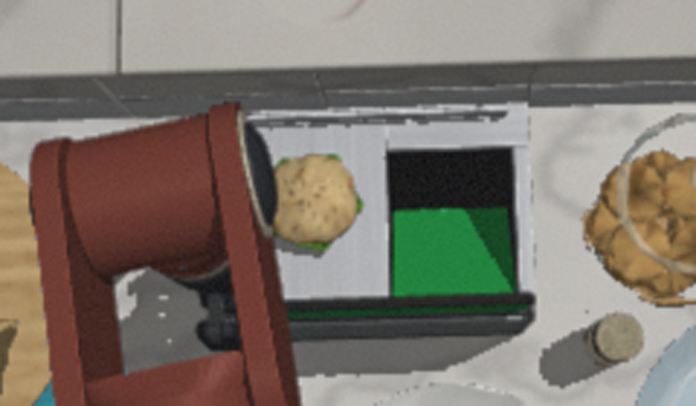

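The flap is already well open: in the top view the panel edge is at row 209 of the opening, which spans 150-297. The roll hasn't moved. I'll push a little further, toward the stop.

```bash
python3 -m jog '{"offset":[[0.04,0,0],[0.04,0,0],[0.04,0,0],[0,0,0]],"angular":[[0,0,0],[0,0,0],[0,0,0],[0,0,0]],"jaw":[85.4,85.4,85.4,85.4]}'; python3 look.py d
```

```text
time: 3.5
tool_pos: [0.6192, 0.1918, 0.1808]
tool_rot: [-0.5, 0.504, -0.5, 0.496]
contact_force: [-12.3, 0.1, 6.8]
gripper_width: 1.004
3.6 [0.6191 0.1918 0.1808] [-11.7   0.5   7.6] 0.9931305880785314 [0.18 0.15 1.6  0.   1.4  0.18]
```

View pics/dt.png

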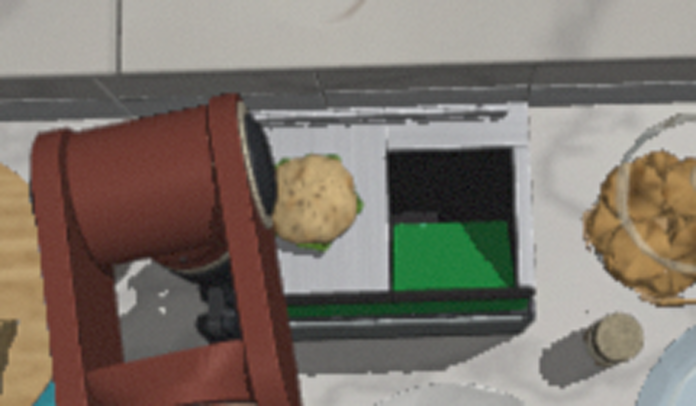

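View pics/ds.png

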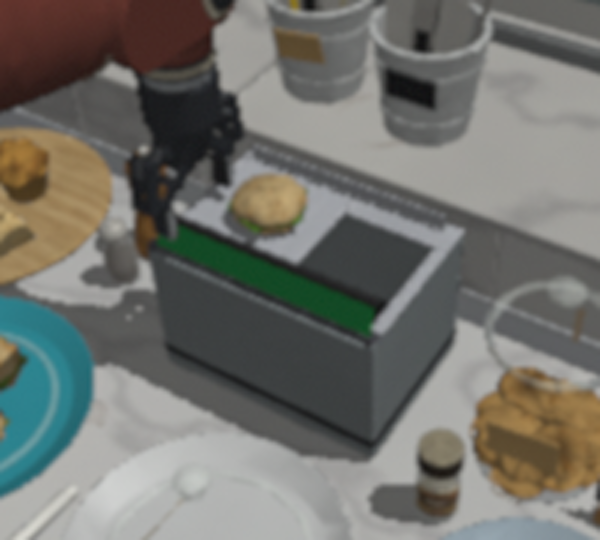

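```bash
python3 - <<'E'
from h import *
for th in(.8,.9,1.0,1.1,1.2):
  for L in (.131,):
    p=[.645-.074+L*np.cos(th),.02,.174-L*np.sin(th)]
    b=[.571+.040*np.sin(th-.608),.02,.174+.040*np.cos(th-.608)]
    print(th,(proj("top",p)-[110,110])*2.9,(proj("top",b)-[110,110])*2.9)
E
```

```text
0.8 [[448.10174886 221.21585781]] [[452.99736687 297.76945172]]
0.9 [[448.298953   233.50114898]] [[452.83567385 292.92172455]]
1.0 [[448.53095433 246.32685844]] [[452.6713897  288.29430174]]
1.1 [[448.79564736 259.6002219 ]] [[452.50636494 283.93739147]]
1.2 [[449.09089768 273.23036667]] [[452.34243391 279.89719524]]
```

The bar and panel edge both give about 0.8-0.87 rad, so I'll push further.

```bash
python3 -m jog '{"offset":[[0.05,0,0],[0.05,0,0],[0.05,0,0],[0,0,0]],"angular":[[0,0,0],[0,0,0],[0,0,0],[0,0,0]],"jaw":[85.4,85.4,85.4,85.4]}'; python3 look.py e
```

```text
time: 4.0
tool_pos: [0.6251, 0.1918, 0.179]
tool_rot: [-0.499, 0.505, -0.501, 0.495]
contact_force: [-14.4, 1.5, 3.5]
gripper_width: 1.004
4.1 [0.6251 0.1919 0.1791] [-14.2   0.4   3.6] 0.9977669429002027 [0.18 0.16 1.58 0.   1.41 0.18]
```

View pics/et.png

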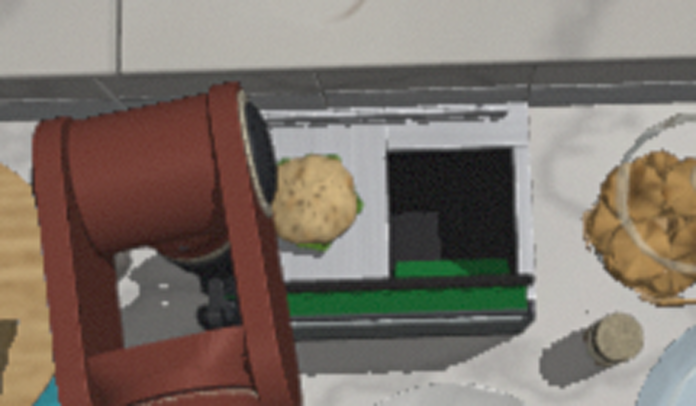

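View pics/es.png

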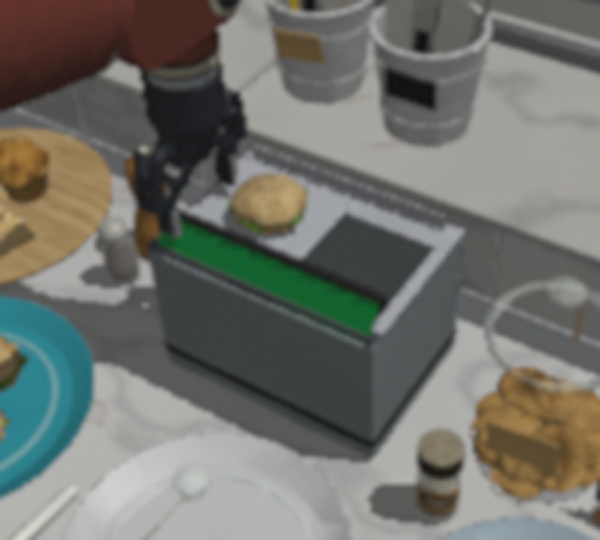

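The flap is at about 1.1 rad and the roll is still in place. I'll trim the jaw slightly to bring B nearer the roll's centreline, then start pushing along -y.

```bash
python3 -m jog '{"offset":[[-0.02,0,0],[0,-0.1,0],[0,-0.15,0],[0,-0.15,0],[0,-0.15,0],[0,-0.1,0],[0,0,0]],"angular":[[0,0,0],[0,0,0],[0,0,0],[0,0,0],[0,0,0],[0,0,0],[0,0,0]],"jaw":[82,82,82,82,82,82,82]}'; python3 look.py f
```

```text
time: 4.8
tool_pos: [0.6258, 0.1613, 0.1815]
tool_rot: [-0.502, 0.502, -0.501, 0.495]
contact_force: [-12.1, 6.9, 8.1]
gripper_width: 0.962
4.9 [0.6258 0.1613 0.1815] [-11.8   6.2   7.6] 0.9613072640023191 [0.13 0.14 1.6  0.01 1.4  0.13]
```

View pics/ft.png

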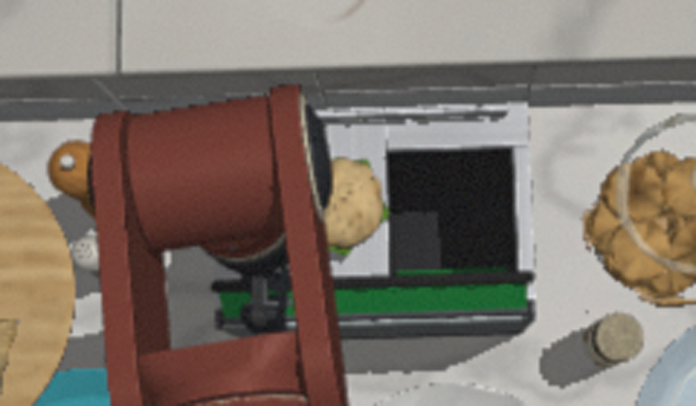

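View pics/fs.png

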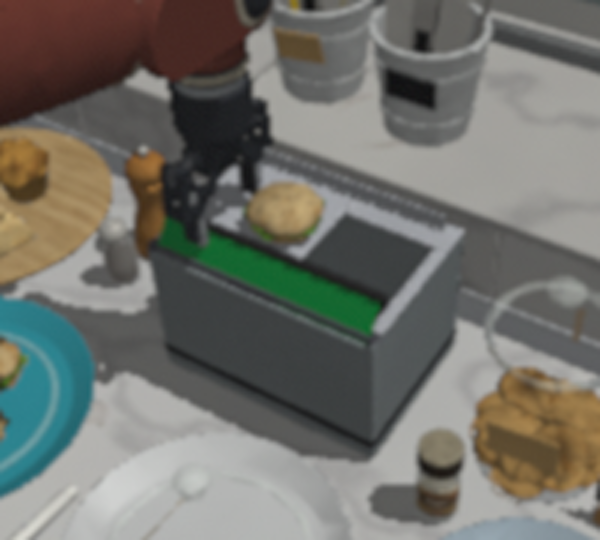

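```bash
cat > roll.py <<'E'
import sys
from h import *
f=cv2.imread(sys.argv[1]);hsv=cv2.cvtColor(f,cv2.COLOR_BGR2HSV)
m=cv2.inRange(hsv,(8,60,100),(28,255,255));x0,x1,y0,y1=map(int,sys.argv[2:6]);k=np.zeros_like(m);k[y0:y1,x0:x1]=m[y0:y1,x0:x1]
c=max(cv2.findContours(k,0,2)[0],key=cv2.contourArea);x,y,w,h=cv2.boundingRect(c);u,v=x+w/2-.5,y+h/2-.5
p=onz("side",140+(u+.5)/3-.5,100+(v+.5)/3-.5,.2);print((x,y,w,h),p,'own',p[:2]-[.645,.0834])
E
python3 roll.py pics/ds.png 225 320 160 245; python3 roll.py pics/fs.png 243 340 170 260
```

```text
(232, 175, 75, 51) [0.66141514 0.13301114 0.2       ] own [0.01641514 0.04961114]
(247, 183, 76, 52) [0.65847815 0.11235596 0.2       ] own [0.01347815 0.02895596]
```

The roll slid 21 mm and drifted 3 mm toward the robot, onto the right line (own x about 0.014). I'll keep going over the edge.

```bash
python3 -m jog '{"offset":[[0,-0.15,0],[0,-0.15,0],[0,-0.15,0],[0,-0.1,0],[0,0,0]],"angular":[[0,0,0],[0,0,0],[0,0,0],[0,0,0],[0,0,0]],"jaw":[82,82,82,82,82]}'; python3 look.py g;  python3 roll.py pics/gs.png 255 360 170 280
```

```text
time: 5.4
tool_pos: [0.626, 0.1335, 0.1816]
tool_rot: [-0.502, 0.502, -0.501, 0.496]
contact_force: [-11.0, 5.9, 7.6]
gripper_width: 0.964
5.5 [0.626  0.1336 0.1816] [-11.5   6.    8. ] 0.959521472164841 [0.09 0.12 1.62 0.01 1.4  0.08]
(265, 195, 79, 53) [0.65261967 0.0854391  0.2       ] own [0.00761967 0.0020391 ]
```

View pics/gt.png

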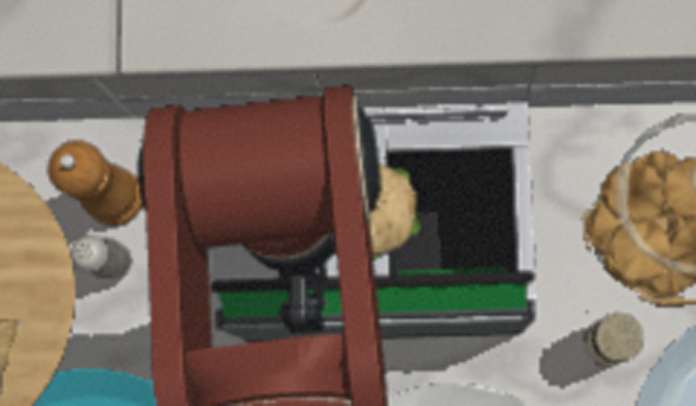

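View pics/gs.png

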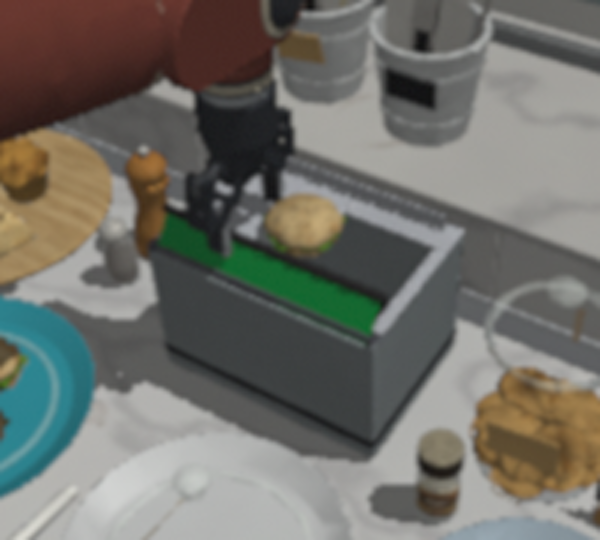

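The roll is at own (0.008, 0.002) and drifting toward the robot faster now. I'll narrow the jaw while shifting the hand back by half as much, so A stays on the plate and B moves behind the roll's centre.

```bash
python3 -m jog '{"offset":[[0,0.02,0],[-0.02,0,0],[-0.03,0,0],[-0.03,0,0],[-0.02,0,0],[0,0,0]],"angular":[[0,0,0],[0,0,0],[0,0,0],[0,0,0],[0,0,0],[0,0,0]],"jaw":[81,79,76,73,72,72]}'; python3 look.py h;  python3 roll.py pics/hs.png 255 360 170 280
```

```text
time: 6.1
tool_pos: [0.6213, 0.1337, 0.1847]
tool_rot: [-0.501, 0.503, -0.5, 0.496]
contact_force: [-16.6, 2.7, 17.9]
gripper_width: 0.84
6.2 [0.6213 0.1336 0.1847] [-15.8   2.5  17.8] 0.8484763551350871 [0.09 0.11 1.63 0.   1.41 0.09]
(268, 196, 77, 53) [0.65237629 0.08294756 0.2       ] own [ 0.00737629 -0.00045244]
```

View pics/ht.png

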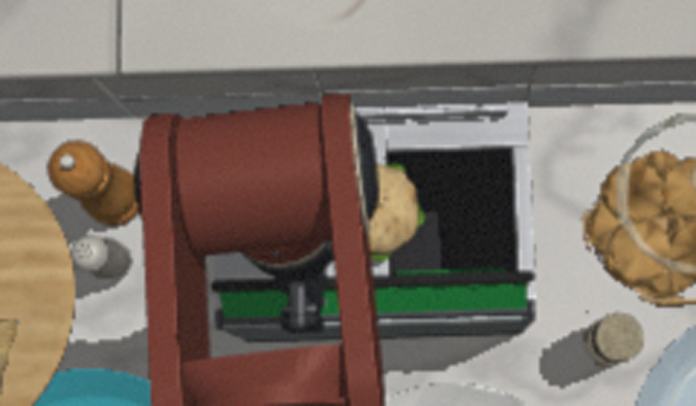

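View pics/hs.png

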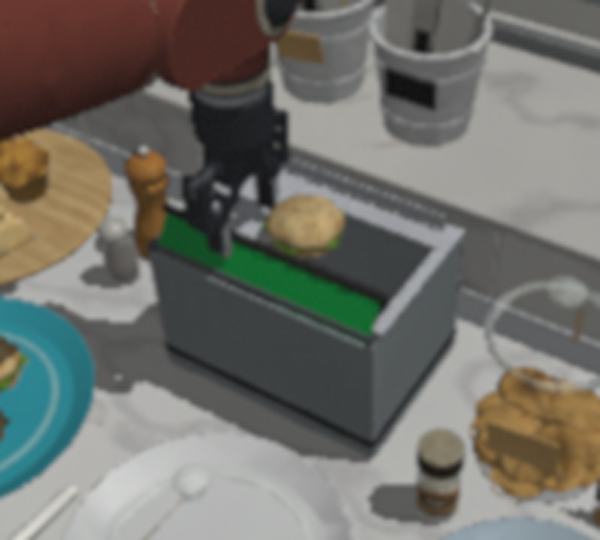

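The flap is at its stop and the roll is on the edge. I'll ease the down-force slightly and push on.

```bash
python3 -m jog '{"offset":[[0,0,0.05],[0,-0.12,0],[0,-0.12,0],[0,-0.12,0],[0,-0.12,0],[0,0,0]],"angular":[[0,0,0],[0,0,0],[0,0,0],[0,0,0],[0,0,0],[0,0,0]],"jaw":[72,72,72,72,72,72]}'; python3 look.py i;  python3 roll.py pics/is.png 265 380 170 290
```

```text
time: 6.8
tool_pos: [0.621, 0.111, 0.1847]
tool_rot: [0.502, -0.502, 0.501, -0.495]
contact_force: [-13.1, 7.9, 10.9]
gripper_width: 0.843
6.9 [0.621  0.111  0.1847] [-13.4   7.5  10. ] 0.8471276542914612 [0.06 0.1  1.64 0.01 1.41 0.05]
(283, 206, 79, 54) [0.64739662 0.06125651 0.2       ] own [ 0.00239662 -0.02214349]
```

View pics/it.png

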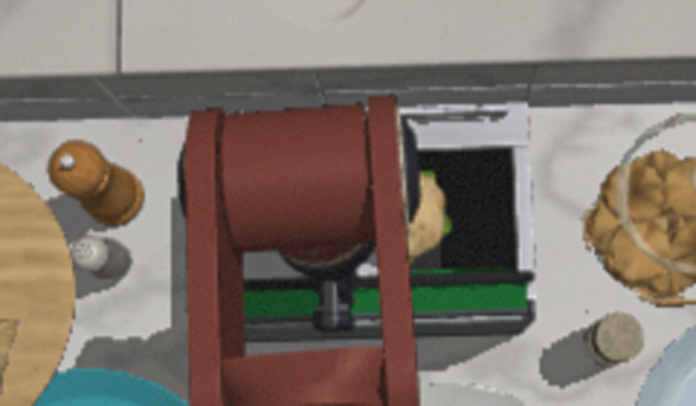

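View pics/is.png

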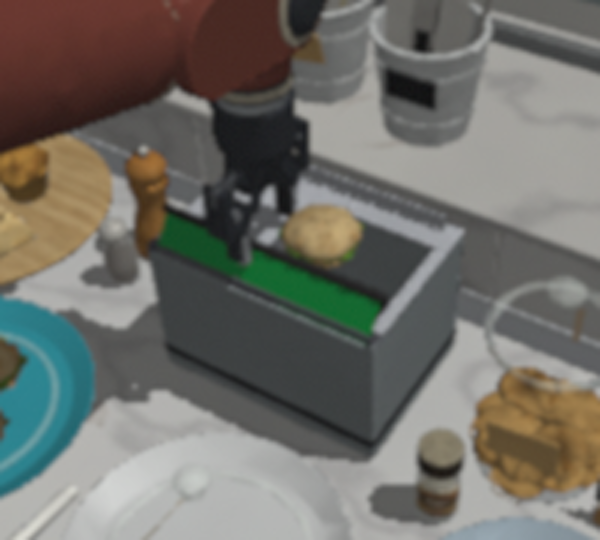

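```bash
python3 -m jog '{"offset":[[0,-0.1,0],[0,-0.12,0],[0,-0.12,0],[0,0,0]],"angular":[[0,0,0],[0,0,0],[0,0,0],[0,0,0]],"jaw":[72,72,72,72]}'; python3 look.py j;  python3 roll.py pics/js.png 265 380 170 320
```

```text
time: 7.3
tool_pos: [0.6215, 0.0943, 0.1855]
tool_rot: [0.502, -0.501, 0.501, -0.495]
contact_force: [-11.8, 9.2, 11.5]
gripper_width: 0.841
7.4 [0.6216 0.0941 0.1855] [-12.9   7.8  12.9] 0.8471046074801309 [0.03 0.09 1.65 0.01 1.4  0.02]
(344, 267, 25, 18) [0.61327079 0.00220499 0.2       ] own [-0.03172921 -0.08119501]
```

View pics/jt.png

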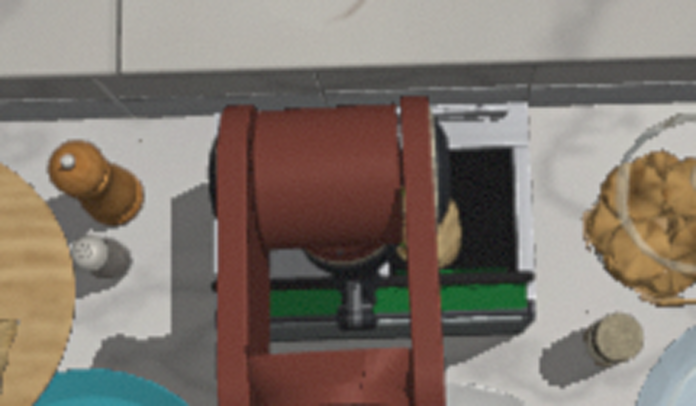

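View pics/js.png

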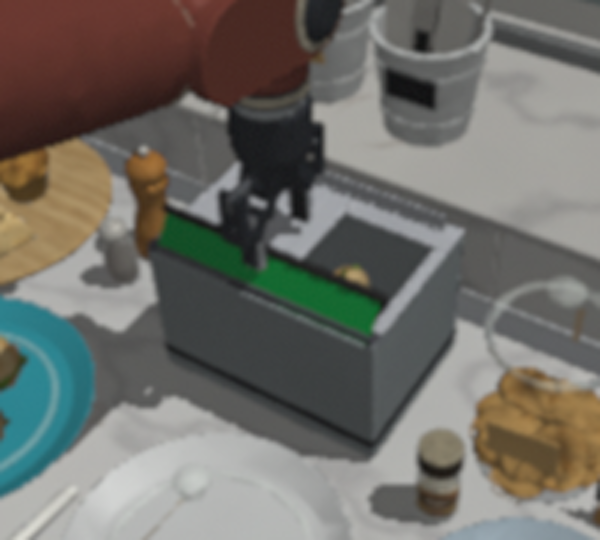

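The roll has dropped through the opening. I'll let it settle and check its depth before releasing.

```bash
python3 -m jog '{"offset":[[0,0,0],[0,0,0],[0,0,0],[0,0,0],[0,0,0]],"angular":[[0,0,0],[0,0,0],[0,0,0],[0,0,0],[0,0,0]],"jaw":[72,72,72,72,72]}'; python3 look.py k
python3 - <<'E'
from h import *
for z in(.04,.05,.1):
  print(z,[((proj("side",[x,y,z])-[140,100])*3)[0].round() for x,y in((.65,.03),(.65,.06),(.62,.03))])
E
```

```text
time: 7.9
tool_pos: [0.6216, 0.0941, 0.1855]
tool_rot: [0.502, -0.501, 0.501, -0.496]
contact_force: [-11.9, 7.8, 11.8]
gripper_width: 0.842
8.0 [0.6216 0.0941 0.1855] [-12.2   8.3  12. ] 0.8458039818715339 [0.03 0.09 1.65 0.01 1.41 0.02]
0.04 [array([352., 353.]), array([328., 342.]), array([337., 371.])]
0.05 [array([352., 347.]), array([328., 336.]), array([337., 365.])]
0.1 [array([351., 314.]), array([326., 303.]), array([336., 332.])]
```

View pics/ks.png

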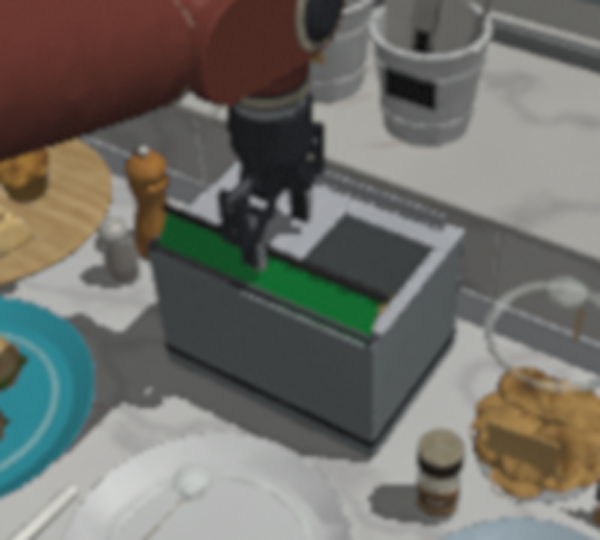

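View pics/kt.png

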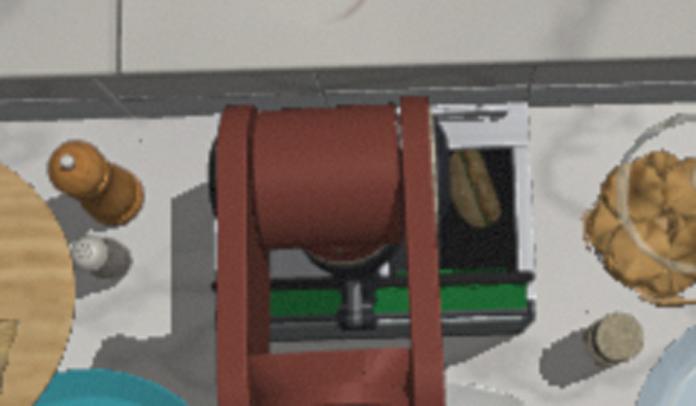

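The roll is standing on its edge on the caddy floor: the split bun is at top zoom (475,190), well down inside. I'll release the bar slowly.

```bash
python3 -m jog '{"offset":[[-0.06,0,0.04],[-0.08,0,0],[-0.08,0,0],[-0.08,0,0],[-0.1,0,0],[-0.1,0,0],[-0.1,0,0],[-0.1,0,0],[-0.15,0,0],[-0.15,0,0],[-0.15,0,0],[-0.15,0,0]],"angular":[[0,0,0],[0,0,0],[0,0,0],[0,0,0],[0,0,0],[0,0,0],[0,0,0],[0,0,0],[0,0,0],[0,0,0],[0,0,0],[0,0,0]],"jaw":[72,72,72,72,72,72,72,72,72,72,72,72]}'; python3 look.py l
```

```text
time: 9.2
tool_pos: [0.5578, 0.0913, 0.1851]
tool_rot: [0.502, -0.501, 0.498, -0.499]
contact_force: [-0.0, -0.5, -0.3]
gripper_width: 0.842
9.3 [0.5573 0.0914 0.1848] [0.7 0.  0. ] 0.8412592109414129 [ 0.03 -0.06  1.8  -0.    1.4   0.02]
```

View pics/ls.png

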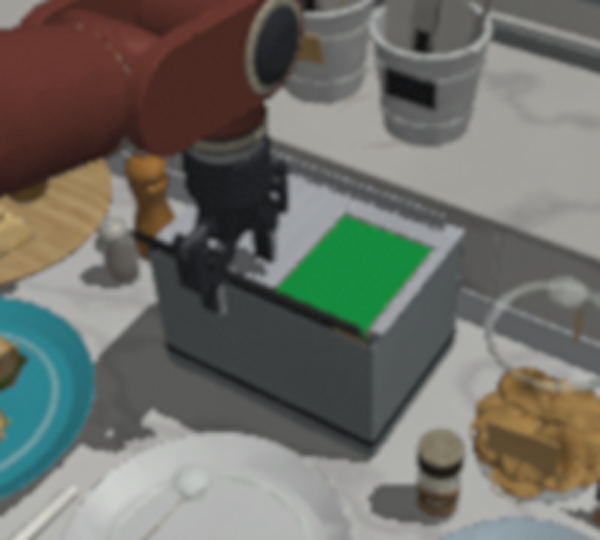

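View pics/lt.png

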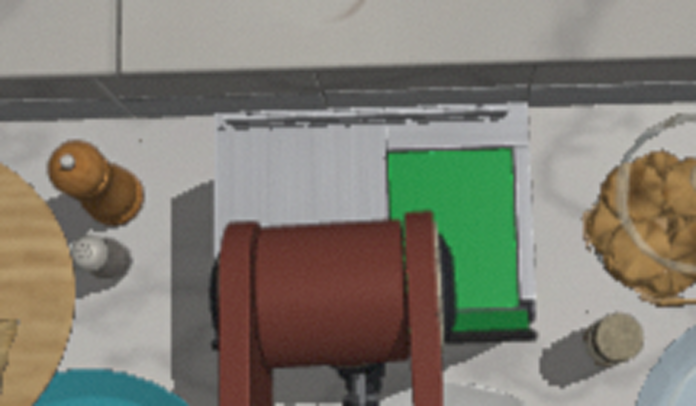

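The flap is shut and the contact force is zero. I'll lift clear.

```bash
python3 -m jog '{"offset":[[0,0,0.2],[0,0,0.4],[0,0,0.6],[0,0,0.6],[0,0,0.6],[-0.4,0,0.3],[-0.6,0,0],[-0.6,0,0],[-0.6,0,0],[0,0,0],[0,0,0],[0,0,0]],"angular":[[0,0,0],[0,0,0],[0,0,0],[0,0,0],[0,0,0],[0,0,0],[0,0,0],[0,0,0],[0,0,0],[0,0,0],[0,0,0],[0,0,0]],"jaw":[72,72,72,72,72,72,72,72,72,72,72,72]}'; python3 look.py m
```

```text
time: 10.5
tool_pos: [0.4486, 0.0913, 0.3198]
tool_rot: [0.502, -0.501, 0.498, -0.499]
contact_force: [-0.4, 0.1, 0.1]
gripper_width: 0.842
10.6 [0.4486 0.0913 0.3193] [1.7 0.1 1.3] 0.8391389068961789 [ 0.04 -0.4   1.86 -0.    1.67  0.03]
```

View pics/ms.png

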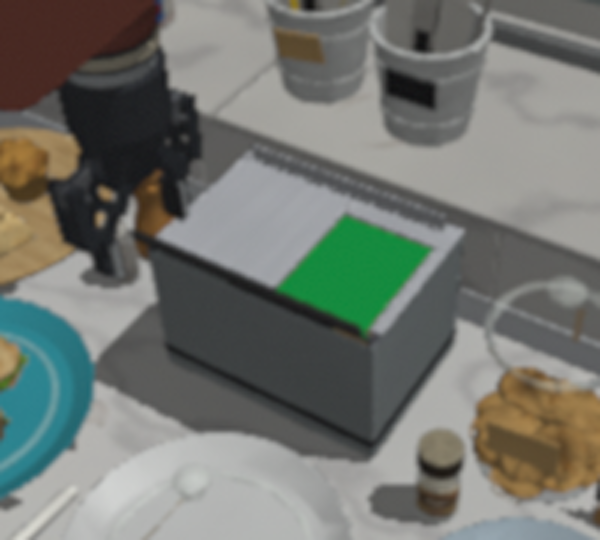

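View pics/mt.png

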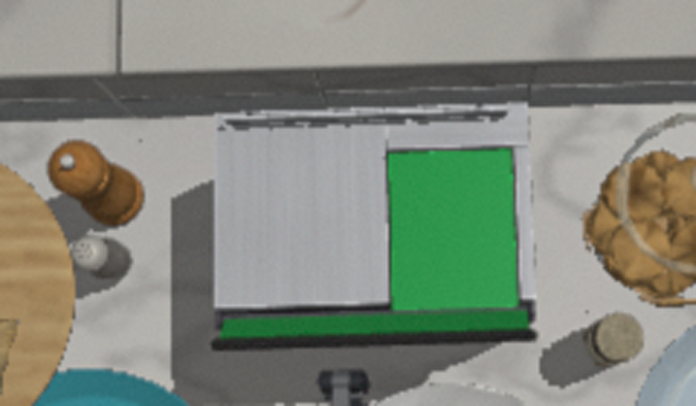

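The flap is flush (top zoom 387-520, 148-310), the deck is empty and the bystanders haven't moved. Handing in.

```bash
python3 -c "
from plant import manip
print(manip.job_done())"
```

```text
the job is handed in; nothing more can be done
None
```

The roll is in the caddy and the flap has shut over it; I handed the job in at about 10.6 s of the 37 s allowed, and no verdict was reported.

- **Opening the flap:** One finger pushed the bar until the flap stood at about 1.1 rad by the image, and close to its stop later. It pressed on the plate with roughly 12–16 N until the roll was in.
- **Pushing the roll:** The other finger slid the roll along the deck and over the edge. The roll drifted about 10 mm toward the robot on the way, so I narrowed the jaw partway to bring the finger back behind its centre.
- **The drop:** It fell through and came to rest standing on its edge, well down inside the caddy. I then backed off slowly and lifted away.

**Last checks:** The flap is flush with the deck, the deck is empty and the hand is clear with about zero contact force. The salt, mill and spice look unmoved in the pictures. The price card was outside the final zoomed views, but the arm never went near it.

I could not see how the roll lies now that the flap is shut. The flap angles come from the images only: early on, the bar gave 0.87 rad and the panel edge 0.80, so I pushed further before moving the roll.

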